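# Locate a valve carrier plate in the test-station nest

## Robot

A 6-joint arm with a two-finger parallel gripper is mounted at the origin on the work surface. World frame = base frame: x ahead of the robot, y to its left, z up, the work surface at z = 0. Lengths are in mm, angles in rad, forces in N, time in s.
With the tool pointing down it reaches from about 150 to 775 mm from the base axis. Payload 6.1 kg.
Tool frame: the origin (TCP) lies midway between the tips of the shut fingers; the grasp point (between the pads) lies 19 mm behind it; z points along the fingers, y is the line along which they close (so a half turn about z gives the same grasp; the last joint's range is limited). The gripper opens to 85 mm and grips with 20 to 120 N. Pads are 22 mm wide; open, the fingers measure 114 mm over their backs; the gripper's body (76 mm by 85 mm) begins 54 mm behind the grasp point. The pads swing forward as they close: fully open they stand 13 mm farther back than shut.
Start: joints at [1.331, 0.126, -0.04, 1.405, 0, 1.571], TCP at [124.686, 509.962, 209.595] pointing down, gripper open.
Joint ranges: [-2.72, 2.72], [-0.95, 1.95], [-1.27, 1.35], [-1.78, 2.02], [-1.46, 1.47], [-3.14, 3.14]. Speed limits (rad/s): [2.39, 2.39, 3.01, 3.14, 3.14, 3.14].

## Interface

Orientations are given as [roll, pitch, yaw] about the fixed x, y, z axes, in that order (R = Rz(yaw) Ry(pitch) Rx(roll)).
In Python, from bench import observe, snapshot, camera_params, close_job gives the robot as it stands.
- The arm moves only by the tool step_arm, never from a script. Its argument "plan" is a list of rows, each an object of numbers: "x", "y", "z": the shift along the tool's x, y, z in mm; "wx", "wy", "wz": the turn, a rotation vector about the tool's x, y, z in degrees; "fingers": the finger opening in mm, from 0 to 85.4. A call has 1 to 20 rows; each row shifts and turns the commanded pose from where the row before left it, along the tool's axes as they then stand; what a row does not reach is not made up. A row lasts 1/12 s, in which the tool goes at most 41.7 mm and 7.16 degrees, less where a joint would pass 70% of its speed; a pose out of reach is approached as far as the arm can. A call with a gripper value outside its range is refused whole. The fingers move at their own pace and stop on an object; "force" is the grip in N (left out, the last holds). Time passes only in rows, so rows that do not move let the fingers close. It gives the time, the measured TCP pose, the force, the opening and the grip force at its end, in the units of the state.
- observe(): the state, without advancing time (a new reading comes with each control period).
- snapshot(name): name is "side" or "top"; returns the picture (480x640x3 uint8, red, green, blue); there is no depth.
- camera_params(name): a dict with "intrinsics" (3x3 intrinsics, pixels), "R" (3x3) and "t" (3): a world point X has camera coordinates R X + t. Camera axes: x right, y down, z forward; pixel columns grow to the right and rows downward; lengths in mm; the calibration is good to about 2 mm. A picture is of the moment at which its call begins. camera_params takes no time and is no camera call.
- close_job(): hands the job in; it is judged then, once.
The state is a dict: "clock": time; "joints": joint angles; "joint_vel": joint speeds; "joint_efforts": joint torques, N m; "position": TCP position; "orientation": TCP orientation; "wrist_force": force on the tool from outside, world axes, zero at the start; "wrist_torque": the same for the moment, N m; "opening": finger opening in mm; "finger_force": force on a finger pad.
Only numpy, scipy, OpenCV 4.12 (cv2) and the standard library are available. Lean on these libraries where they do the work, as an engineer would, in place of code of your own. Each camera call takes 0.05 s, during which the arm holds its last target. There are 200 camera calls.

## Task

Pick up the aluminium carrier plate by the capped valve bolted on it and lower it, without dropping it, flat onto the bed of the test-station nest. Then slide it on the bed against the two dowels and the end stop, and press it gently against all three at once, with a few newtons on each, for a moment, never bumping or forcing them. Let go and leave it lying fully home, and leave the other things on the bench alone.

Things in the scene. Friction and masses are not known exactly. Their poses are not given: they have to be found in the camera images.
- nest: Fixed nest: grey block with a dark steel bed, 170 (its x) by 200 mm (y); flat bed top 30 mm above the bench. Origin: centre of underside; z up. Two dowels stand along its +x side, an end stop at its -y edge; all rigid. The plate's long side goes along nest y; touching all three points, the plate's origin is at nest (10, -10, 30) mm. Oiled faces: friction about 0.25.
- dowel_left: Fixed steel dowel on the nest, 12 mm diameter, standing 26 mm above the bed, at nest (66, 45) mm. Origin: on its axis at the bed. The plate must touch its -x side. Takes at most 20 N.
- dowel_right: Second such dowel, at nest (66, -65) mm. Origin: on its axis at the bed. The plate must touch its -x side. Takes at most 20 N.
- stop: Fixed end stop on the nest: steel block 30 (x) by 12 (y) by 24 mm high with a round nose of 6 mm radius facing nest +y. Origin: at the bed, under the nose's centre, at nest (10, -86) mm; the nose's tip is 6 mm from it towards +y, 9 mm above the bed, on the plate's centre line when home. Takes at most 20 N.
- plate: Loose aluminium plate, 100 (its x) by 140 (y) by 16 mm thick, 0.64 to 0.86 kg, starts flat on the bench; same after a half turn. Origin: centre of underside; z up. Valve bolted upright at its centre: steel hub 28 mm across from 16 to 26 mm above the underside, round yellow cap 36 mm across from 26 to 56 mm, thin stem to 71 mm.
- cap (a point): Point on the plate's valve axis at mid-height of the yellow cap, 41 mm above the plate's underside: where to grip or push it. The round cap can be gripped at any yaw.
- valve_a: Loose finished valve standing on the bench, not part of the job: round foot 52 mm across, yellow cap 36 mm across, 75 mm tall in all. Origin: centre of its underside.
- valve_b: Loose finished valve standing on the bench, not part of the job: round foot 52 mm across, yellow cap 36 mm across, 75 mm tall in all. Origin: centre of its underside.
- valve_c: Loose finished valve standing on the bench, not part of the job: round foot 52 mm across, yellow cap 36 mm across, 75 mm tall in all. Origin: centre of its underside.
- wrench: Loose wrench, 160 mm long, lying on the bench along its own x; not part of the job. Origin: under its middle.
- screwdriver: Loose screwdriver, 180 mm long, lying on the bench along its own x; not part of the job. Origin: under its middle.
- bottle: Loose bottle, 60 mm across, 160 mm tall, standing on the bench; not part of the job. Origin: centre of its underside.
Mind the look-alikes: they are no part of the job. There is more than one size of the plate; the one meant has the size given above.

How it is judged:
By the outcome, as a careful person would: the job done as asked, in the order asked, and still so for the second after the job is handed in, with the robot touching nothing.
It also fails if it takes over 64 s, if anything falls off the work surface, if the arm or the gripper's body presses on something with over 40 N, if the wrist force passes 120 N, or if a joint passes its speed limit or range.

## Working session

There is one attempt and no reset: what is moved stays moved. The work goes in short steps, Python scripts to look and compute and a tool call to move; the robot and the scene stay as the last step left them, time stands still between calls to the robot, and variables do not carry over. Pictures are saved under pics/ and viewed, at most 10 in all, crops included, and the job is handed in when it is done.

Besides the shell and the picture viewer there is one more tool, called as a command line: name --argument value ..., lists and objects as JSON in quotes. step_arm: Moves the arm, as the interface text tells. Its arguments: {"type":"object","properties":{"plan":{"type":"array"},"force":{"type":"number"}},"required":["plan"]}

```bash
mkdir -p pics; python3 - <<'E'
from bench import *
import cv2
for n in("top","side"):
    cv2.imwrite(f"pics/{n}0.png",snapshot(n)[:,:,::-1]); p=camera_params(n); print(n,p)
print(observe())
E
```

```text
top {'intrinsics': array([[525.257903  ,   0.        , 321.11001242],
       [  0.        , 525.257903  , 243.54390972],
       [  0.        ,   0.        ,   1.        ]]), 'R': array([[-0.00516498, -0.99989312, -0.01367706],
       [-0.98171588,  0.0076727 , -0.19019742],
       [ 0.19028204,  0.01244462, -0.98165059]]), 't': array([ -76.72645558,  519.75443864, 1016.11307815])}
side {'intrinsics': array([[594.03973703,   0.        , 310.4690371 ],
       [  0.        , 594.03973703, 232.16000774],
       [  0.        ,   0.        ,   1.        ]]), 'R': array([[ 0.99041156, -0.13750725,  0.01329311],
       [-0.09590713, -0.75364291, -0.65024932],
       [ 0.09943225,  0.64273954, -0.75960458]]), 't': array([-555.93028038,   23.5308119 , 1345.85622737])}
{'clock': 0.1, 'joints': array([ 1.33096829e+00,  1.26310499e-01, -4.05020148e-02,  1.40540911e+00,
        7.98542704e-06,  1.57080682e+00]), 'joint_vel': array([-0.00116403, -0.00081245,  0.00223604,  0.00044038,  0.00163895,
        0.00017932]), 'joint_efforts': array([-9.76438514e-05, -4.36908817e+01,  3.53605056e+01,  1.37939933e-02,
       -4.78817208e-05, -3.75560319e-06]), 'position': array([124.6080985 , 509.58343672, 208.91347267]), 'orientation': array([-3.14016736e+00, -7.97046644e-06,  2.90175411e+00]), 'wrist_force': array([-0.20497704, -0.23643359, -0.4518189 ]), 'wrist_torque': array([ 0.02339768, -0.02756187, -0.05830881]), 'finger_force': 0.0, 'opening': 85.25329757395485}
```

View pics/top0.png

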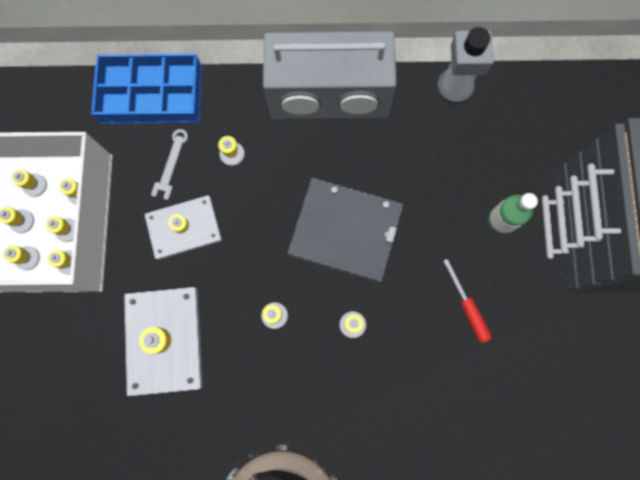

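View pics/side0.png

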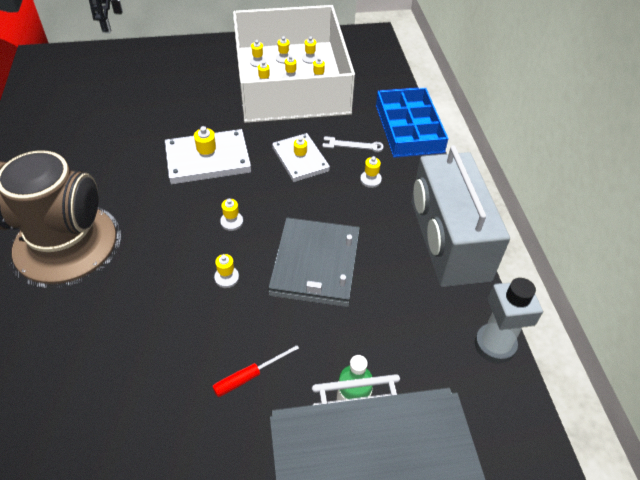

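Top view: large plate at about (162,341), small plate at (183,227). The nest is at (346,229), with dowels at (334,190) and (386,205) and the stop at (391,234). The valves, wrench, screwdriver and bottle all stand clear. Side view: large plate (207,156), small plate (301,156), nest (316,260). Next I measure plate sizes and poses.

```bash
cat > h.py <<'E'
import numpy as np, cv2
from bench import *
from scipy.optimize import least_squares
P={n:camera_params(n) for n in("top","side")}
def proj(n,X):
    p=P[n]; c=np.atleast_2d(X)@p["R"].T+p["t"]; q=c@p["intrinsics"].T; return q[:,:2]/q[:,2:]
def ray(n,uv,z):
    p=P[n]; d=p["R"].T@np.linalg.inv(p["intrinsics"])@[*uv,1]; o=-p["R"].T@p["t"]; return o+d*(z-o[2])/d[2]
def place(x,y,a,L):
    c,s=np.cos(a),np.sin(a); L=np.atleast_2d(np.array(L,float)); return L@np.array([[c,s,0],[-s,c,0],[0,0,1]])+[x,y,0]
E
python3 - <<'E'
from h import *
# outline polygons, approx, from top picture: bright plates
im=cv2.imread("pics/top0.png"); hsv=cv2.cvtColor(im,cv2.COLOR_BGR2HSV)
for nm,(u0,v0,u1,v1) in dict(big=(115,280,210,402),small=(138,190,228,264)).items():
    c=im[v0:v1,u0:u1].min(2); h=hsv[v0:v1,u0:u1]
    m=((hsv[v0:v1,u0:u1,2]>90)).astype(np.uint8)
    cs,_=cv2.findContours(m,0,2); k=max(cs,key=cv2.contourArea)
    r=cv2.minAreaRect(k); b=cv2.boxPoints(r)+[u0,v0]
    w=np.array([ray("top",q,16)[:2] for q in b]); print(nm,b.round(1).tolist(),w.round(1).tolist(),np.linalg.norm(np.diff(w,axis=0),axis=1))
    ym=((h[:,:,0]>20)&(h[:,:,0]<35)&(h[:,:,1]>120)).astype(np.uint8); M=cv2.moments(ym,True); print(M['m10']/M['m00']+u0,M['m01']/M['m00']+v0)
t=np.hstack([cv2.resize(im[170:290,280:410],None,fx=3,fy=3,interpolation=2),cv2.resize(im[280:400,115:210],None,fx=3,fy=3,interpolation=2)])
s=cv2.imread("pics/side0.png")
cv2.imwrite("pics/c1.png",t)
cv2.imwrite("pics/c2.png",cv2.resize(s[120:310,155:375],None,fx=3,fy=3,interpolation=2))
E
```

```text
big [[120.5, 290.3], [196.6, 286.3], [202.2, 392.3], [126.1, 396.3]] [[430.5, 335.7], [437.7, 178.2], [226.1, 158.6], [219.0, 310.2]] [157.6732007  212.53770494 151.78262531]
161.70165745856355 342.0718232044199
small [[140.9, 213.4], [209.1, 193.5], [222.8, 240.4], [154.5, 260.3]] [[594.1, 303.4], [636.7, 159.4], [534.1, 126.9], [492.8, 268.6]] [150.19873045 107.63564665 147.56147915]
182.56756756756755 226.4189189189189
```

View pics/c1.png

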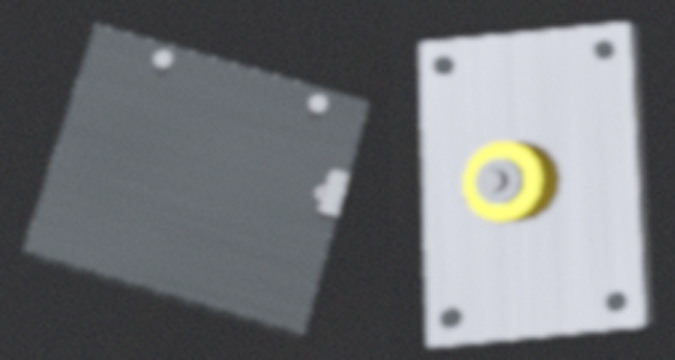

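View pics/c2.png

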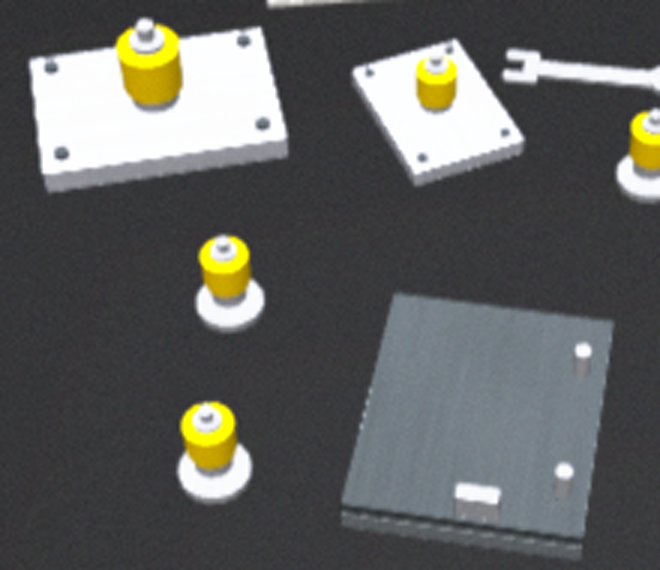

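The small plate measures about 102×142 mm, so it's the one meant (the other is about 150×210). Next I fit the poses of that plate and the nest to their silhouettes in both views.

```bash
cat > fit.py <<'E'
from h import *
def contour(im,box,thr):
    u0,v0,u1,v1=box; g=im[v0:v1,u0:u1].max(2)
    m=cv2.resize(g,None,fx=4,fy=4,interpolation=cv2.INTER_LINEAR)>thr
    cs,_=cv2.findContours(m.astype(np.uint8),0,cv2.CHAIN_APPROX_NONE); k=max(cs,key=cv2.contourArea)
    k=cv2.convexHull(k) if False else k
    return (k[::8,0]+.5)/4-.5+[u0,v0]
def fit(conts,dims,x0,z0=0):
    a,b,h=dims; L=[[sx*a/2,sy*b/2,z+z0] for sx in(-1,1) for sy in(-1,1) for z in(0,h)]
    def res(p):
        out=[]
        for n,c in conts.items():
            H=cv2.convexHull(proj(n,place(*p,L)).astype(np.float32))
            out+=[cv2.pointPolygonTest(H,(float(q[0]),float(q[1])),True) for q in c]
        return np.array(out)
    r=least_squares(res,x0,loss="soft_l1",f_scale=.7,x_scale=[10,10,.1],diff_step=1e-3)
    return r.x,res(r.x)
E
python3 - <<'E'
from fit import *
T=cv2.imread("pics/top0.png");S=cv2.imread("pics/side0.png")
print("levels",T[232,180-20].max(),T[229,330].max(),T[290,250].max(),S[300,320].max(),S[260,310].max(),S[295,310].max(),S[175,325].max(),S[240,255].max())
for nm,d,bt,bs,tt,ts,x0 in [("plate",(100,140,16),(138,190,228,264),(265,130,330,183),125,125,(565,215,.3)),
                   ("nest",(170,200,30),(284,174,408,284),(264,212,365,306),72,66,(560,-100,-.27))]:
    ct=contour(T,bt,tt);cs=contour(S,bs,ts)
    for c in({"top":ct,"side":cs},{"top":ct},{"side":cs}):
        x,r=fit(c,d,x0); print(nm,list(c),x.round(3),np.degrees(x[2]).round(2),"med|r|",np.median(abs(r)).round(2),"n",len(r))
# valve axis / dowel clicks
def tri(a,b):
    f=lambda X:np.r_[proj("top",X)[0]-a,proj("side",X)[0]-b]; s=least_squares(f,[560,0,40]); return s.x.round(1),abs(s.fun).max().round(2)
c=lambda U,V,u,v:np.array([(U+.5)/3-.5+u,(V+.5)/3-.5+v])
print("dl",tri(c(162,58,280,170),c(583,350,155,120)),"dr",tri(c(318,103,280,170),c(564,470,155,120)))
print("stop",tri(c(337,192,280,170),c(478,492,155,120)))
for n,im,b in(("top",T,(160,205,200,245)),("side",S,(288,132,312,160))):
    u0,v0,u1,v1=b; h=cv2.cvtColor(im[v0:v1,u0:u1],cv2.COLOR_BGR2HSV); m=((h[:,:,0]>20)&(h[:,:,0]<35)&(h[:,:,1]>120)).astype(np.uint8)
    k=cv2.findNonZero(m); (q,r)=cv2.minEnclosingCircle(k); print(n,"cap circ",np.array(q)+[u0,v0],r, ray(n,np.array(q)+[u0,v0],56 if n=="top" else 41))
E
```

```text
levels 224 115 55 100 139 60 58 61
plate ['top', 'side'] [5.66085e+02 2.15333e+02 2.86000e-01] 16.41 med|r| 0.3 n 182
plate ['top'] [5.66541e+02 2.15659e+02 2.86000e-01] 16.41 med|r| 0.16 n 109
plate ['side'] [5.64404e+02 2.14154e+02 2.85000e-01] 16.34 med|r| 0.17 n 73
nest ['top', 'side'] [ 5.55982e+02 -1.31264e+02 -2.99000e-01] -17.15 med|r| 0.62 n 348
nest ['top'] [ 5.57138e+02 -1.31060e+02 -2.99000e-01] -17.11 med|r| 0.4 n 170
nest ['side'] [ 5.53941e+02 -1.31430e+02 -2.99000e-01] -17.11 med|r| 0.6 n 178
dl (array([ 631.9, -106.7,   53.2]), np.float64(0.45)) dr (array([ 598.9, -212.7,   54.3]), np.float64(0.34))
stop (array([ 537.1, -223.7,   54.4]), np.float64(0.16))
top cap circ [180.5 225. ] 6.946321964263916 [558.67558027 206.08298945  56.        ]
side cap circ [300. 147.] 8.602425575256348 [563.21083354 210.66719751  41.        ]
```

step_arm --plan '[{"wz": 6}, {"wz": 6}, {"wz": 6}, {"wz": 6}, {"wz": 6}, {"wz": 6}, {"wz": 6}, {"wz": 6}, {"wz": 6}, {"wz": 6}]'

```text
schema error: expected keys x, y, z, wx, wy, wz, fingers
```

step_arm --plan '[{"x": -12, "y": 10}, {"x": -25, "y": 21}, {"x": -25, "y": 21}, {"x": -25, "y": 21}, {"x": -25, "y": 21}, {"x": -25, "y": 21}, {"x": -25, "y": 21}, {"x": -25, "y": 21}, {"x": -25, "y": 21}, {"x": -25, "y": 21}, {"x": -25, "y": 21}, {"x": -25, "y": 21}, {"x": -25, "y": 21}, {"x": -25, "y": 21}, {"x": -25, "y": 21}, {"x": -25, "y": 21}, {"x": -12, "y": 10}, {}, {}]'

```text
schema error: expected keys x, y, z, wx, wy, wz, fingers
```

```bash
cat >> h.py <<'E'
from scipy.spatial.transform import Rotation as Ro
def st():
    o=observe(); R=Ro.from_euler("xyz",o["orientation"]); print("t",round(o["clock"],2),"p",o["position"].round(2),"rpy deg",np.degrees(o["orientation"]).round(2),"F",o["wrist_force"].round(2),"T",o["wrist_torque"].round(3),"open",round(o["opening"],1),"ff",round(float(o["finger_force"]),1)); return o,R
def to(x,y,z,yaw):
    o,R=st(); g=Ro.from_euler("xyz",[180,0,yaw],degrees=True)
    print("shift tool",R.inv().apply(np.array([x,y,z])-o["position"]).round(2),"turn deg",np.degrees((R.inv()*g).as_rotvec()).round(2),"shift in goal axes",g.inv().apply(np.array([x,y,z])-o["position"]).round(2))
E
python3 -c "
from h import *
to(566.1,215.3,20,106.4)"
```

```text
t 0.1 p [124.61 509.58 208.91] rpy deg [-179.92   -0.    166.26] F [-0.2  -0.24 -0.45] T [ 0.023 -0.028 -0.058] open 85.3 ff 0.0
shift tool [-498.76 -180.72  189.17] turn deg [-7.000e-02  4.000e-02  5.986e+01] shift in goal axes [-406.96  340.44  188.91]
```

step_arm --plan '[{"x": 0, "y": 0, "z": 0, "wx": 0, "wy": 0, "wz": 6, "fingers": 85}, {"x": 0, "y": 0, "z": 0, "wx": 0, "wy": 0, "wz": 6, "fingers": 85}, {"x": 0, "y": 0, "z": 0, "wx": 0, "wy": 0, "wz": 6, "fingers": 85}, {"x": 0, "y": 0, "z": 0, "wx": 0, "wy": 0, "wz": 6, "fingers": 85}, {"x": 0, "y": 0, "z": 0, "wx": 0, "wy": 0, "wz": 6, "fingers": 85}, {"x": 0, "y": 0, "z": 0, "wx": 0, "wy": 0, "wz": 6, "fingers": 85}, {"x": 0, "y": 0, "z": 0, "wx": 0, "wy": 0, "wz": 6, "fingers": 85}, {"x": 0, "y": 0, "z": 0, "wx": 0, "wy": 0, "wz": 6, "fingers": 85}, {"x": 0, "y": 0, "z": 0, "wx": 0, "wy": 0, "wz": 6, "fingers": 85}, {"x": 0, "y": 0, "z": 0, "wx": 0, "wy": 0, "wz": 6, "fingers": 85}]'

```text
clock: 0.93
position: [124.6, 509.7, 209.1]
orientation: [-3.141, 0.001, 1.849]
wrist_force: [0.1, -0.3, 0.8]
opening: 84.9
finger_force: 0.0
```

step_arm --plan '[{"x": -12, "y": 10, "z": 0, "wx": 0, "wy": 0, "wz": 0, "fingers": 85}, {"x": -25, "y": 21, "z": 0, "wx": 0, "wy": 0, "wz": 0, "fingers": 85}, {"x": -25, "y": 21, "z": 0, "wx": 0, "wy": 0, "wz": 0, "fingers": 85}, {"x": -25, "y": 21, "z": 0, "wx": 0, "wy": 0, "wz": 0, "fingers": 85}, {"x": -25, "y": 21, "z": 0, "wx": 0, "wy": 0, "wz": 0, "fingers": 85}, {"x": -25, "y": 21, "z": 0, "wx": 0, "wy": 0, "wz": 0, "fingers": 85}, {"x": -25, "y": 21, "z": 0, "wx": 0, "wy": 0, "wz": 0, "fingers": 85}, {"x": -25, "y": 21, "z": 0, "wx": 0, "wy": 0, "wz": 0, "fingers": 85}, {"x": -25, "y": 21, "z": 0, "wx": 0, "wy": 0, "wz": 0, "fingers": 85}, {"x": -25, "y": 21, "z": 0, "wx": 0, "wy": 0, "wz": 0, "fingers": 85}, {"x": -25, "y": 21, "z": 0, "wx": 0, "wy": 0, "wz": 0, "fingers": 85}, {"x": -25, "y": 21, "z": 0, "wx": 0, "wy": 0, "wz": 0, "fingers": 85}, {"x": -25, "y": 21, "z": 0, "wx": 0, "wy": 0, "wz": 0, "fingers": 85}, {"x": -25, "y": 21, "z": 0, "wx": 0, "wy": 0, "wz": 0, "fingers": 85}, {"x": -25, "y": 21, "z": 0, "wx": 0, "wy": 0, "wz": 0, "fingers": 85}, {"x": -25, "y": 21, "z": 0, "wx": 0, "wy": 0, "wz": 0, "fingers": 85}, {"x": -12, "y": 10, "z": 0, "wx": 0, "wy": 0, "wz": 0, "fingers": 85}, {"x": 0, "y": 0, "z": 0, "wx": 0, "wy": 0, "wz": 0, "fingers": 85}, {"x": 0, "y": 0, "z": 0, "wx": 0, "wy": 0, "wz": 0, "fingers": 85}]'

```text
clock: 2.52
position: [558.0, 220.3, 208.8]
orientation: [-3.14, -0.0, 1.853]
wrist_force: [-1.3, -0.0, 0.3]
opening: 85.1
finger_force: 0.0
```

```bash
python3 -c "
from h import *
to(566.1,215.3,20,106.4)"
```

```text
t 2.52 p [557.95 220.34 208.8 ] rpy deg [-1.7990e+02 -2.0000e-02  1.0618e+02] F [-1.33 -0.04  0.31] T [-0.001 -0.03  -0.026] open 85.1 ff 0.0
shift tool [ -7.17   6.75 188.79] turn deg [-0.1  -0.02 -0.22] shift in goal axes [ -7.13   6.39 188.8 ]
```

step_arm --plan '[{"x": -3.5, "y": 3.4, "z": 15, "wx": 0, "wy": 0, "wz": 0, "fingers": 85}, {"x": -3.6, "y": 3.3, "z": 25, "wx": 0, "wy": 0, "wz": 0, "fingers": 85}, {"x": 0, "y": 0, "z": 25, "wx": 0, "wy": 0, "wz": 0, "fingers": 85}, {"x": 0, "y": 0, "z": 25, "wx": 0, "wy": 0, "wz": 0, "fingers": 85}, {"x": 0, "y": 0, "z": 15, "wx": 0, "wy": 0, "wz": 0, "fingers": 85}, {"x": 0, "y": 0, "z": 5, "wx": 0, "wy": 0, "wz": 0, "fingers": 85}, {"x": 0, "y": 0, "z": 0, "wx": 0, "wy": 0, "wz": 0, "fingers": 85}, {"x": 0, "y": 0, "z": 0, "wx": 0, "wy": 0, "wz": 0, "fingers": 85}]'

```text
clock: 3.18
position: [566.0, 216.6, 100.6]
orientation: [3.141, -0.0, 1.856]
wrist_force: [-0.3, 0.5, -0.0]
opening: 85.2
finger_force: 0.0
```

```bash
python3 - <<'E'
from h import *
to(566.1,215.3,20,106.4)
t=snapshot("top")[:,:,::-1];s=snapshot("side")[:,:,::-1]
a=cv2.resize(t[160:300,110:250],(400,400),interpolation=2);b=cv2.resize(s[60:200,230:370],(400,400),interpolation=2)
cv2.imwrite("pics/c3.png",np.hstack([a,b]))
E
```

```text
t 3.18 p [566.04 216.6  100.57] rpy deg [ 1.7996e+02 -1.0000e-02  1.0633e+02] F [-0.29  0.45 -0.03] T [ 0.004 -0.021  0.049] open 85.2 ff 0.0
shift tool [-1.29 -0.36 80.57] turn deg [ 0.04 -0.01 -0.07] shift in goal axes [-1.27 -0.31 80.57]
```

View pics/c3.png

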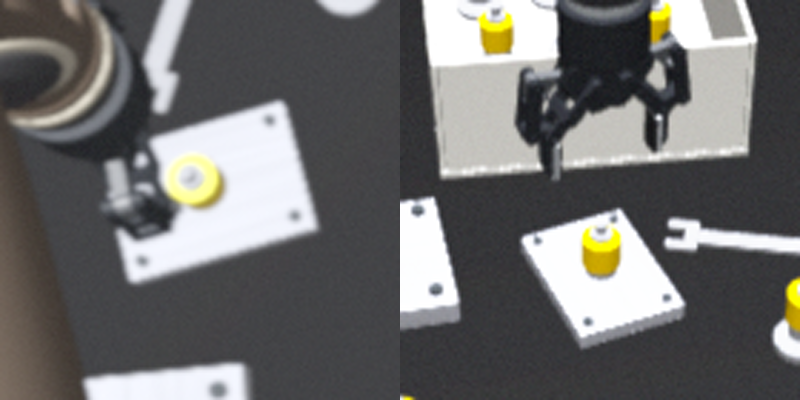

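The gripper hangs centred over the small plate's cap: side crop has the fingers at (550,150) and (655,130) and the cap at (601,250). The path down is clear, with the wrench off to the right, so I go down and close.

step_arm --plan '[{"x": -1.2, "y": -0.3, "z": 10, "wx": 0, "wy": 0, "wz": 0, "fingers": 85}, {"x": 0, "y": 0, "z": 20, "wx": 0, "wy": 0, "wz": 0, "fingers": 85}, {"x": 0, "y": 0, "z": 20, "wx": 0, "wy": 0, "wz": 0, "fingers": 85}, {"x": 0, "y": 0, "z": 15, "wx": 0, "wy": 0, "wz": 0, "fingers": 85}, {"x": 0, "y": 0, "z": 10, "wx": 0, "wy": 0, "wz": 0, "fingers": 85}, {"x": 0, "y": 0, "z": 5, "wx": 0, "wy": 0, "wz": 0, "fingers": 70}, {"x": 0, "y": 0, "z": 0, "wx": 0, "wy": 0, "wz": 0, "fingers": 60}, {"x": 0, "y": 0, "z": 0, "wx": 0, "wy": 0, "wz": 0, "fingers": 50}, {"x": 0, "y": 0, "z": 0, "wx": 0, "wy": 0, "wz": 0, "fingers": 44}, {"x": 0, "y": 0, "z": 0, "wx": 0, "wy": 0, "wz": 0, "fingers": 40}, {"x": 0, "y": 0, "z": 0, "wx": 0, "wy": 0, "wz": 0, "fingers": 38}, {"x": 0, "y": 0, "z": 0, "wx": 0, "wy": 0, "wz": 0, "fingers": 36}]' --force 20

```text
clock: 4.28
position: [566.5, 214.6, 20.2]
orientation: [3.141, -0.0, 1.855]
wrist_force: [-1.4, 0.4, 0.2]
opening: 36.1
finger_force: 0.8
```

step_arm --plan '[{"x": 0, "y": 0, "z": 0, "wx": 0, "wy": 0, "wz": 0, "fingers": 30}, {"x": 0, "y": 0, "z": 0, "wx": 0, "wy": 0, "wz": 0, "fingers": 20}, {"x": 0, "y": 0, "z": 0, "wx": 0, "wy": 0, "wz": 0, "fingers": 20}, {"x": 0, "y": 0, "z": 0, "wx": 0, "wy": 0, "wz": 0, "fingers": 20}]' --force 60

```text
clock: 4.62
position: [566.6, 214.6, 20.6]
orientation: [3.141, -0.0, 1.855]
wrist_force: [-2.4, -0.7, 6.5]
opening: 33.5
finger_force: 59.3
```

```bash
python3 -c "
from h import *
st()"
```

```text
t 4.62 p [566.57 214.64  20.58] rpy deg [ 1.7995e+02 -1.0000e-02  1.0626e+02] F [-2.35 -0.71  6.45] T [-0.265  0.721 -0.059] open 33.5 ff 59.3
```

step_arm --plan '[{"x": 0, "y": 0, "z": -2, "wx": 0, "wy": 0, "wz": 0, "fingers": 20}, {"x": 0, "y": 0, "z": -5, "wx": 0, "wy": 0, "wz": 0, "fingers": 20}, {"x": 0, "y": 0, "z": -8, "wx": 0, "wy": 0, "wz": 0, "fingers": 20}, {"x": 0, "y": 0, "z": -12, "wx": 0, "wy": 0, "wz": 0, "fingers": 20}, {"x": 0, "y": 0, "z": -14, "wx": 0, "wy": 0, "wz": 0, "fingers": 20}, {"x": 0, "y": 0, "z": -14, "wx": 0, "wy": 0, "wz": 0, "fingers": 20}, {"x": 0, "y": 0, "z": -14, "wx": 0, "wy": 0, "wz": 0, "fingers": 20}, {"x": 0, "y": 0, "z": -14, "wx": 0, "wy": 0, "wz": 0, "fingers": 20}, {"x": 0, "y": 0, "z": -14, "wx": 0, "wy": 0, "wz": 0, "fingers": 20}, {"x": 0, "y": 0, "z": -8, "wx": 0, "wy": 0, "wz": 0, "fingers": 20}, {"x": 0, "y": 0, "z": -5, "wx": 0, "wy": 0, "wz": 0, "fingers": 20}, {"x": 0, "y": 0, "z": 0, "wx": 0, "wy": 0, "wz": 0, "fingers": 20}, {"x": 0, "y": 0, "z": 0, "wx": 0, "wy": 0, "wz": 0, "fingers": 20}]'

```text
clock: 5.7
position: [566.4, 214.5, 129.4]
orientation: [-3.141, 0.0, 1.855]
wrist_force: [0.3, -0.1, -8.0]
opening: 33.3
finger_force: 60.6
```

```bash
python3 -c "
from h import *
to(558.9,-135.3,130,72.8)
cv2.imwrite('pics/s4.png',cv2.resize(snapshot('side')[40:200,200:400,::-1],None,fx=3,fy=3))"
```

```text
t 5.7 p [566.4  214.54 129.37] rpy deg [-179.99    0.    106.26] F [ 0.34 -0.13 -8.04] T [0.027 0.051 0.032] open 33.3 ff 60.6
shift tool [-333.75 -105.16   -0.6 ] turn deg [-1.000e-02  0.000e+00  3.346e+01] shift in goal axes [-336.41   96.29   -0.63]
```

View pics/s4.png

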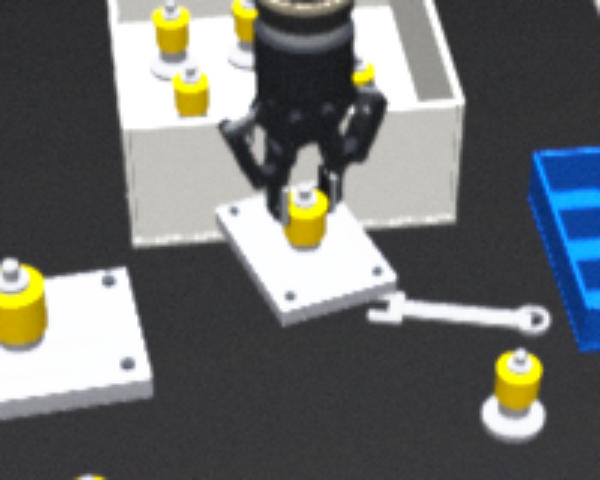

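The plate is lifted level (crop centre about (305,250)) and the wrench is untouched. Next: turn and carry.

step_arm --plan '[{"x": 0, "y": 0, "z": 0, "wx": 0, "wy": 0, "wz": 2.5, "fingers": 20}, {"x": 0, "y": 0, "z": 0, "wx": 0, "wy": 0, "wz": 4.5, "fingers": 20}, {"x": 0, "y": 0, "z": 0, "wx": 0, "wy": 0, "wz": 5, "fingers": 20}, {"x": 0, "y": 0, "z": 0, "wx": 0, "wy": 0, "wz": 5, "fingers": 20}, {"x": 0, "y": 0, "z": 0, "wx": 0, "wy": 0, "wz": 5, "fingers": 20}, {"x": 0, "y": 0, "z": 0, "wx": 0, "wy": 0, "wz": 5, "fingers": 20}, {"x": 0, "y": 0, "z": 0, "wx": 0, "wy": 0, "wz": 4, "fingers": 20}, {"x": 0, "y": 0, "z": 0, "wx": 0, "wy": 0, "wz": 2.5, "fingers": 20}, {"x": 0, "y": 0, "z": 0, "wx": 0, "wy": 0, "wz": 0, "fingers": 20}]'

```text
clock: 6.5
position: [565.9, 214.3, 128.4]
orientation: [-3.14, 0.001, 1.269]
wrist_force: [0.4, 0.3, -7.2]
opening: 34.0
finger_force: 60.6
```

step_arm --plan '[{"x": -5, "y": 1, "z": 0, "wx": 0, "wy": 0, "wz": 0, "fingers": 20}, {"x": -12, "y": 3, "z": 0, "wx": 0, "wy": 0, "wz": 0, "fingers": 20}, {"x": -20, "y": 6, "z": 0, "wx": 0, "wy": 0, "wz": 0, "fingers": 20}, {"x": -24, "y": 7, "z": 0, "wx": 0, "wy": 0, "wz": 0, "fingers": 20}, {"x": -24, "y": 7, "z": 0, "wx": 0, "wy": 0, "wz": 0, "fingers": 20}, {"x": -24, "y": 7, "z": 0, "wx": 0, "wy": 0, "wz": 0, "fingers": 20}, {"x": -24, "y": 7, "z": 0, "wx": 0, "wy": 0, "wz": 0, "fingers": 20}, {"x": -24, "y": 7, "z": 0, "wx": 0, "wy": 0, "wz": 0, "fingers": 20}, {"x": -24, "y": 7, "z": 0, "wx": 0, "wy": 0, "wz": 0, "fingers": 20}, {"x": -24, "y": 7, "z": 0, "wx": 0, "wy": 0, "wz": 0, "fingers": 20}, {"x": -24, "y": 7, "z": 0, "wx": 0, "wy": 0, "wz": 0, "fingers": 20}, {"x": -24, "y": 7, "z": 0, "wx": 0, "wy": 0, "wz": 0, "fingers": 20}, {"x": -24, "y": 7, "z": 0, "wx": 0, "wy": 0, "wz": 0, "fingers": 20}, {"x": -20, "y": 6, "z": 0, "wx": 0, "wy": 0, "wz": 0, "fingers": 20}, {"x": -20, "y": 6, "z": 0, "wx": 0, "wy": 0, "wz": 0, "fingers": 20}, {"x": -12, "y": 3, "z": 0, "wx": 0, "wy": 0, "wz": 0, "fingers": 20}, {"x": -5, "y": 1, "z": 0, "wx": 0, "wy": 0, "wz": 0, "fingers": 20}, {"x": 0, "y": 0, "z": 0, "wx": 0, "wy": 0, "wz": 0, "fingers": 20}, {"x": 0, "y": 0, "z": 0, "wx": 0, "wy": 0, "wz": 0, "fingers": 20}]'

```text
clock: 8.08
position: [558.9, -132.5, 129.5]
orientation: [-3.141, -0.001, 1.27]
wrist_force: [0.5, 0.5, -6.3]
opening: 33.5
finger_force: 60.6
```

```bash
python3 - <<'E'
from fit import *
to(558.9,-135.3,50.5,72.8)
t=snapshot('top')[:,:,::-1];s=snapshot('side')[:,:,::-1]
a=cv2.resize(t[140:300,260:420],(400,400),interpolation=2);b=cv2.resize(s[140:310,220:390],(400,400),interpolation=2)
cv2.imwrite("pics/raw_s.png",s);cv2.imwrite("pics/raw_t.png",t)
cv2.imwrite("pics/c5.png",np.hstack([a,b]))
E
```

```text
t 8.08 p [ 558.9  -132.51  129.51] rpy deg [-1.7997e+02 -4.0000e-02  7.2760e+01] F [ 0.53  0.46 -6.35] T [ 0.075 -0.009 -0.03 ] open 33.5 ff 60.6
shift tool [-2.72  0.86 79.01] turn deg [-0.03 -0.04 -0.04] shift in goal axes [-2.66  0.83 79.01]
```

View pics/c5.png

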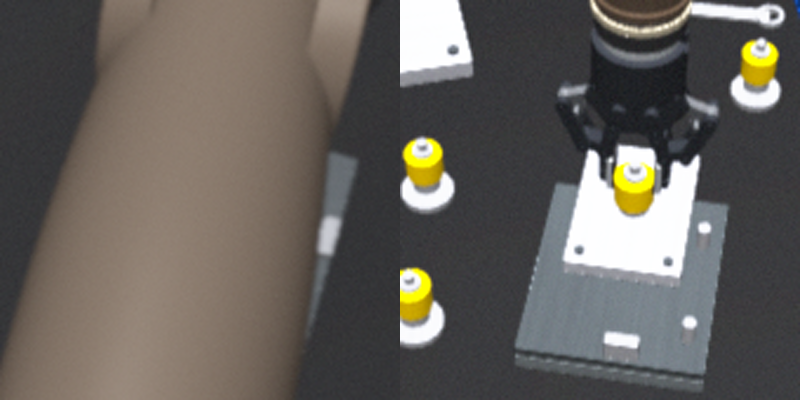

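The side view shows the plate above the nest, square to it; dowels at (704,232) and (690,325), stop at (622,345), all clear of it. Next I lower it, slowly at the end.

step_arm --plan '[{"x": 0, "y": 0, "z": 5, "wx": 0, "wy": 0, "wz": 0, "fingers": 20}, {"x": 0, "y": 0, "z": 10, "wx": 0, "wy": 0, "wz": 0, "fingers": 20}, {"x": 0, "y": 0, "z": 15, "wx": 0, "wy": 0, "wz": 0, "fingers": 20}, {"x": 0, "y": 0, "z": 15, "wx": 0, "wy": 0, "wz": 0, "fingers": 20}, {"x": 0, "y": 0, "z": 12, "wx": 0, "wy": 0, "wz": 0, "fingers": 20}, {"x": 0, "y": 0, "z": 8, "wx": 0, "wy": 0, "wz": 0, "fingers": 20}, {"x": 0, "y": 0, "z": 5, "wx": 0, "wy": 0, "wz": 0, "fingers": 20}, {"x": 0, "y": 0, "z": 3, "wx": 0, "wy": 0, "wz": 0, "fingers": 20}, {"x": 0, "y": 0, "z": 1, "wx": 0, "wy": 0, "wz": 0, "fingers": 20}, {"x": 0, "y": 0, "z": 0, "wx": 0, "wy": 0, "wz": 0, "fingers": 20}, {"x": 0, "y": 0, "z": 0, "wx": 0, "wy": 0, "wz": 0, "fingers": 20}]'

```text
clock: 9.1
position: [559.7, -133.0, 56.2]
orientation: [3.14, -0.0, 1.27]
wrist_force: [-0.1, 0.0, -7.7]
opening: 33.4
finger_force: 60.6
```

step_arm --plan '[{"x": 0, "y": 0, "z": 0.5, "wx": 0, "wy": 0, "wz": 0, "fingers": 20}, {"x": 0, "y": 0, "z": 0.5, "wx": 0, "wy": 0, "wz": 0, "fingers": 20}, {"x": 0, "y": 0, "z": 0.5, "wx": 0, "wy": 0, "wz": 0, "fingers": 20}, {"x": 0, "y": 0, "z": 0.5, "wx": 0, "wy": 0, "wz": 0, "fingers": 20}, {"x": 0, "y": 0, "z": 0, "wx": 0, "wy": 0, "wz": 0, "fingers": 20}, {"x": 0, "y": 0, "z": 0, "wx": 0, "wy": 0, "wz": 0, "fingers": 20}]'

```text
clock: 9.6
position: [559.2, -132.9, 53.6]
orientation: [-3.142, 0.0, 1.27]
wrist_force: [-0.4, 0.4, -8.2]
opening: 33.7
finger_force: 60.6
```

step_arm --plan '[{"x": 0, "y": 0, "z": 0.5, "wx": 0, "wy": 0, "wz": 0, "fingers": 20}, {"x": 0, "y": 0, "z": 0.5, "wx": 0, "wy": 0, "wz": 0, "fingers": 20}, {"x": 0, "y": 0, "z": 0.5, "wx": 0, "wy": 0, "wz": 0, "fingers": 20}, {"x": 0, "y": 0, "z": 0.5, "wx": 0, "wy": 0, "wz": 0, "fingers": 20}, {"x": 0, "y": 0, "z": 0, "wx": 0, "wy": 0, "wz": 0, "fingers": 20}, {"x": 0, "y": 0, "z": 0, "wx": 0, "wy": 0, "wz": 0, "fingers": 20}]'

```text
clock: 10.1
position: [559.1, -132.9, 51.5]
orientation: [-3.141, 0.0, 1.27]
wrist_force: [0.0, -0.4, -6.6]
opening: 33.4
finger_force: 60.6
```

step_arm --plan '[{"x": 0, "y": 0, "z": 0.4, "wx": 0, "wy": 0, "wz": 0, "fingers": 20}, {"x": 0, "y": 0, "z": 0.4, "wx": 0, "wy": 0, "wz": 0, "fingers": 20}, {"x": 0, "y": 0, "z": 0, "wx": 0, "wy": 0, "wz": 0, "fingers": 20}, {"x": 0, "y": 0, "z": 0, "wx": 0, "wy": 0, "wz": 0, "fingers": 20}]'

```text
clock: 10.43
position: [559.1, -132.9, 50.8]
orientation: [-3.141, -0.0, 1.27]
wrist_force: [-0.1, -0.6, -7.6]
opening: 33.6
finger_force: 60.6
```

step_arm --plan '[{"x": 0, "y": 0, "z": 0.3, "wx": 0, "wy": 0, "wz": 0, "fingers": 20}, {"x": 0, "y": 0, "z": 0.3, "wx": 0, "wy": 0, "wz": 0, "fingers": 20}, {"x": 0, "y": 0, "z": 0, "wx": 0, "wy": 0, "wz": 0, "fingers": 20}, {"x": 0, "y": 0, "z": 0, "wx": 0, "wy": 0, "wz": 0, "fingers": 20}]'

```text
clock: 10.77
position: [559.4, -132.9, 50.7]
orientation: [3.141, -0.0, 1.27]
wrist_force: [-1.6, 0.5, -2.5]
opening: 33.5
finger_force: 61.1
```

step_arm --plan '[{"x": 0, "y": 0, "z": 0.3, "wx": 0, "wy": 0, "wz": 0, "fingers": 20}, {"x": 0, "y": 0, "z": 0, "wx": 0, "wy": 0, "wz": 0, "fingers": 20}, {"x": 0, "y": 0, "z": 0, "wx": 0, "wy": 0, "wz": 0, "fingers": 20}]'

```text
clock: 11.02
position: [559.5, -133.0, 50.6]
orientation: [3.14, -0.0, 1.27]
wrist_force: [-2.3, -0.1, 2.4]
opening: 33.7
finger_force: 61.5
```

```bash
python3 -c "
from h import *
st()"
```

```text
t 11.02 p [ 559.54 -132.97   50.61] rpy deg [179.94  -0.    72.76] F [-2.29 -0.05  2.37] T [ 0.095  0.473 -0.029] open 33.7 ff 61.5
```

Landed flat, with the bed carrying the weight. I ease the grip so the plate can align itself, then slide towards the contacts.

step_arm --plan '[{"x": 0, "y": 0, "z": 0, "wx": 0, "wy": 0, "wz": 0, "fingers": 20}, {"x": -0.5, "y": 0.3, "z": 0, "wx": 0, "wy": 0, "wz": 0, "fingers": 20}, {"x": -1, "y": 0.5, "z": 0, "wx": 0, "wy": 0, "wz": 0, "fingers": 20}, {"x": -1, "y": 0.6, "z": 0, "wx": 0, "wy": 0, "wz": 0, "fingers": 20}, {"x": -1, "y": 0.6, "z": 0, "wx": 0, "wy": 0, "wz": 0, "fingers": 20}, {"x": -1, "y": 0.6, "z": 0, "wx": 0, "wy": 0, "wz": 0, "fingers": 20}, {"x": -0.5, "y": 0.4, "z": 0, "wx": 0, "wy": 0, "wz": 0, "fingers": 20}, {"x": 0, "y": 0, "z": 0, "wx": 0, "wy": 0, "wz": 0, "fingers": 20}, {"x": 0, "y": 0, "z": 0, "wx": 0, "wy": 0, "wz": 0, "fingers": 20}]' --force 30

```text
clock: 11.77
position: [561.4, -138.7, 50.6]
orientation: [3.14, -0.0, 1.27]
wrist_force: [-1.3, 1.5, 5.7]
opening: 33.4
finger_force: 62.0
```

```bash
cat >> h.py <<'E'
NX=np.array([.9558,-.294]);NY=np.array([.294,.9558])
def nf():
    o,_=st(); d=o["position"][:2]-[556,-131.3]; F=o["wrist_force"][:2]; print("nest pos",round(d@NX,2),round(d@NY,2),"F nest",round(F@NX,2),round(F@NY,2))
E
python3 -c "
from h import *
nf()"
```

```text
t 11.77 p [ 561.39 -138.68   50.59] rpy deg [ 1.799e+02 -3.000e-02  7.276e+01] F [-1.34  1.55  5.7 ] T [0.446 0.318 0.03 ] open 33.4 ff 62.0
nest pos 7.32 -5.47 F nest -1.74 1.08
```

step_arm --plan '[{"x": 0, "y": 0, "z": -0.2, "wx": 0, "wy": 0, "wz": 0, "fingers": 36}, {"x": 0, "y": 0, "z": 0, "wx": 0, "wy": 0, "wz": 0, "fingers": 36}, {"x": 0, "y": 0, "z": 0, "wx": 0, "wy": 0, "wz": 0, "fingers": 30}, {"x": 0, "y": 0, "z": 0, "wx": 0, "wy": 0, "wz": 0, "fingers": 30}, {"x": 0, "y": 0, "z": 0, "wx": 0, "wy": 0, "wz": 0, "fingers": 30}]' --force 25

```text
clock: 12.18
position: [561.0, -138.9, 50.2]
orientation: [3.141, 0.0, 1.27]
wrist_force: [1.7, 0.0, 0.6]
opening: 34.7
finger_force: 25.0
```

```bash
python3 -c "
from h import *
nf()"
```

```text
t 12.18 p [ 561.   -138.88   50.23] rpy deg [1.7995e+02 2.0000e-02 7.2750e+01] F [1.73 0.04 0.58] T [-0.187 -0.377  0.01 ] open 34.7 ff 25.0
nest pos 7.01 -5.77 F nest 1.64 0.55
```

step_arm --plan '[{"x": 0, "y": 0.3, "z": 0, "wx": 0, "wy": 0, "wz": 0, "fingers": 20}, {"x": 0, "y": 0.3, "z": 0, "wx": 0, "wy": 0, "wz": 0, "fingers": 20}, {"x": 0, "y": 0.3, "z": 0, "wx": 0, "wy": 0, "wz": 0, "fingers": 20}, {"x": 0, "y": 0.3, "z": 0, "wx": 0, "wy": 0, "wz": 0, "fingers": 20}, {"x": 0, "y": 0, "z": 0, "wx": 0, "wy": 0, "wz": 0, "fingers": 20}, {"x": 0, "y": 0, "z": 0, "wx": 0, "wy": 0, "wz": 0, "fingers": 20}]'

```text
clock: 12.68
position: [561.4, -138.9, 50.2]
orientation: [-3.141, 0.0, 1.27]
wrist_force: [-3.2, -0.0, 4.6]
opening: 34.6
finger_force: 25.3
```

```bash
python3 -c "
from h import *
nf()"
```

```text
t 12.68 p [ 561.36 -138.88   50.18] rpy deg [-1.7997e+02  1.0000e-02  7.2760e+01] F [-3.21 -0.02  4.62] T [-0.047  0.492 -0.014] open 34.6 ff 25.3
nest pos 7.35 -5.67 F nest -3.06 -0.96
```

step_arm --plan '[{"x": 0, "y": 0.2, "z": -0.2, "wx": 0, "wy": 0, "wz": 0, "fingers": 20}, {"x": 0, "y": 0.3, "z": 0, "wx": 0, "wy": 0, "wz": 0, "fingers": 20}, {"x": 0, "y": 0.3, "z": 0, "wx": 0, "wy": 0, "wz": 0, "fingers": 20}, {"x": 0, "y": 0, "z": 0, "wx": 0, "wy": 0, "wz": 0, "fingers": 20}, {"x": 0, "y": 0, "z": 0, "wx": 0, "wy": 0, "wz": 0, "fingers": 20}]'

```text
clock: 13.1
position: [562.3, -139.0, 50.2]
orientation: [-3.141, -0.0, 1.27]
wrist_force: [-2.0, 0.0, 5.0]
opening: 34.9
finger_force: 25.2
```

```bash
python3 -c "
from h import *
nf()"
```

```text
t 13.1 p [ 562.35 -139.03   50.2 ] rpy deg [-1.7998e+02 -1.0000e-02  7.2760e+01] F [-1.98  0.02  4.96] T [0.199 0.415 0.011] open 34.9 ff 25.2
nest pos 8.34 -5.52 F nest -1.9 -0.57
```

step_arm --plan '[{"x": 0, "y": 0.2, "z": -0.2, "wx": 0, "wy": 0, "wz": 0, "fingers": 20}, {"x": 0, "y": 0.2, "z": 0, "wx": 0, "wy": 0, "wz": 0, "fingers": 20}, {"x": 0, "y": 0.2, "z": 0, "wx": 0, "wy": 0, "wz": 0, "fingers": 20}, {"x": 0, "y": 0.2, "z": 0, "wx": 0, "wy": 0, "wz": 0, "fingers": 20}, {"x": 0, "y": 0, "z": 0, "wx": 0, "wy": 0, "wz": 0, "fingers": 20}, {"x": 0, "y": 0, "z": 0, "wx": 0, "wy": 0, "wz": 0, "fingers": 20}]'

```text
clock: 13.6
position: [562.4, -139.0, 50.2]
orientation: [-3.14, -0.0, 1.27]
wrist_force: [-4.7, 1.9, 3.9]
opening: 34.9
finger_force: 25.3
```

```bash
python3 -c "
from h import *
nf()"
```

```text
t 13.6 p [ 562.45 -139.     50.2 ] rpy deg [-1.799e+02 -2.000e-02  7.277e+01] F [-4.68  1.91  3.86] T [ 0.413  0.919 -0.088] open 34.9 ff 25.3
nest pos 8.43 -5.46 F nest -5.04 0.45
```

step_arm --plan '[{"x": 0, "y": 0.2, "z": 0, "wx": 0, "wy": 0, "wz": 0, "fingers": 20}, {"x": 0, "y": 0.2, "z": 0, "wx": 0, "wy": 0, "wz": 0, "fingers": 20}, {"x": 0, "y": 0, "z": 0, "wx": 0, "wy": 0, "wz": 0, "fingers": 20}, {"x": 0, "y": 0, "z": 0, "wx": 0, "wy": 0, "wz": 0, "fingers": 20}]'

```text
clock: 13.93
position: [562.5, -139.0, 50.2]
orientation: [-3.139, -0.0, 1.27]
wrist_force: [-6.3, 2.6, 4.6]
opening: 35.1
finger_force: 25.4
```

```bash
python3 -c "
from h import *
nf()"
```

```text
t 13.93 p [ 562.46 -139.03   50.2 ] rpy deg [-1.7987e+02 -1.0000e-02  7.2770e+01] F [-6.35  2.61  4.62] T [ 0.41   1.175 -0.044] open 35.1 ff 25.4
nest pos 8.45 -5.49 F nest -6.83 0.62
```

step_arm --plan '[{"x": -0.3, "y": -0.3, "z": -0.1, "wx": 0, "wy": 0, "wz": 0, "fingers": 20}, {"x": -0.3, "y": 0, "z": 0, "wx": 0, "wy": 0, "wz": 0, "fingers": 20}, {"x": -0.3, "y": 0, "z": 0, "wx": 0, "wy": 0, "wz": 0, "fingers": 20}, {"x": -0.3, "y": 0, "z": 0, "wx": 0, "wy": 0, "wz": 0, "fingers": 20}, {"x": -0.3, "y": 0, "z": 0, "wx": 0, "wy": 0, "wz": 0, "fingers": 20}, {"x": -0.3, "y": 0, "z": 0, "wx": 0, "wy": 0, "wz": 0, "fingers": 20}, {"x": -0.3, "y": 0, "z": 0, "wx": 0, "wy": 0, "wz": 0, "fingers": 20}, {"x": 0, "y": 0, "z": 0, "wx": 0, "wy": 0, "wz": 0, "fingers": 20}, {"x": 0, "y": 0, "z": 0, "wx": 0, "wy": 0, "wz": 0, "fingers": 20}]'

```text
clock: 14.68
position: [562.1, -140.4, 50.2]
orientation: [-3.14, -0.002, 1.27]
wrist_force: [-4.7, 3.8, 2.5]
opening: 34.8
finger_force: 25.2
```

```bash
python3 -c "
from h import *
nf()"
```

```text
t 14.68 p [ 562.05 -140.38   50.21] rpy deg [-1.7989e+02 -9.0000e-02  7.2790e+01] F [-4.75  3.83  2.46] T [ 0.769  0.761 -0.064] open 34.8 ff 25.2
nest pos 8.45 -6.9 F nest -5.66 2.27
```

Sliding along the dowels with about 2.3 N of friction. Continuing slowly to the stop.

step_arm --plan '[{"x": -0.3, "y": 0, "z": 0, "wx": 0, "wy": 0, "wz": 0, "fingers": 20}, {"x": -0.3, "y": 0, "z": 0, "wx": 0, "wy": 0, "wz": 0, "fingers": 20}, {"x": -0.3, "y": 0, "z": 0, "wx": 0, "wy": 0, "wz": 0, "fingers": 20}, {"x": -0.3, "y": 0, "z": 0, "wx": 0, "wy": 0, "wz": 0, "fingers": 20}, {"x": 0, "y": 0, "z": 0, "wx": 0, "wy": 0, "wz": 0, "fingers": 20}, {"x": 0, "y": 0, "z": 0, "wx": 0, "wy": 0, "wz": 0, "fingers": 20}]'

```text
clock: 15.18
position: [561.7, -141.5, 50.2]
orientation: [-3.14, -0.002, 1.27]
wrist_force: [-5.0, 3.7, 3.0]
opening: 34.9
finger_force: 25.2
```

```bash
python3 -c "
from h import *
nf()"
```

```text
t 15.18 p [ 561.69 -141.52   50.21] rpy deg [-1.7989e+02 -9.0000e-02  7.2790e+01] F [-5.02  3.72  3.05] T [ 0.804  0.754 -0.048] open 34.9 ff 25.2
nest pos 8.44 -8.09 F nest -5.89 2.08
```

step_arm --plan '[{"x": -0.2, "y": 0, "z": 0, "wx": 0, "wy": 0, "wz": 0, "fingers": 20}, {"x": -0.2, "y": 0, "z": 0, "wx": 0, "wy": 0, "wz": 0, "fingers": 20}, {"x": -0.2, "y": 0, "z": 0, "wx": 0, "wy": 0, "wz": 0, "fingers": 20}, {"x": -0.2, "y": 0, "z": 0, "wx": 0, "wy": 0, "wz": 0, "fingers": 20}, {"x": 0, "y": 0, "z": 0, "wx": 0, "wy": 0, "wz": 0, "fingers": 20}, {"x": 0, "y": 0, "z": 0, "wx": 0, "wy": 0, "wz": 0, "fingers": 20}]'

```text
clock: 15.68
position: [561.4, -142.3, 50.2]
orientation: [-3.14, -0.002, 1.27]
wrist_force: [-4.4, 5.0, 2.9]
opening: 34.9
finger_force: 25.2
```

```bash
python3 -c "
from h import *
nf()"
```

```text
t 15.68 p [ 561.44 -142.29   50.19] rpy deg [-1.7989e+02 -1.0000e-01  7.2790e+01] F [-4.4   4.99  2.88] T [ 0.862  0.734 -0.039] open 34.9 ff 25.2
nest pos 8.43 -8.9 F nest -5.67 3.47
```

step_arm --plan '[{"x": -0.2, "y": 0, "z": 0, "wx": 0, "wy": 0, "wz": 0, "fingers": 20}, {"x": -0.2, "y": 0, "z": 0, "wx": 0, "wy": 0, "wz": 0, "fingers": 20}, {"x": -0.2, "y": 0, "z": 0, "wx": 0, "wy": 0, "wz": 0, "fingers": 20}, {"x": 0, "y": 0, "z": 0, "wx": 0, "wy": 0, "wz": 0, "fingers": 20}, {"x": 0, "y": 0, "z": 0, "wx": 0, "wy": 0, "wz": 0, "fingers": 20}]'

```text
clock: 16.1
position: [561.3, -142.8, 50.2]
orientation: [-3.14, -0.002, 1.27]
wrist_force: [-3.6, 3.8, 3.6]
opening: 35.2
finger_force: 25.2
```

```bash
python3 -c "
from h import *
nf()"
```

```text
t 16.1 p [ 561.28 -142.85   50.21] rpy deg [-1.7989e+02 -1.0000e-01  7.2790e+01] F [-3.64  3.83  3.6 ] T [ 0.848  0.746 -0.044] open 35.2 ff 25.2
nest pos 8.44 -9.49 F nest -4.61 2.59
```

step_arm --plan '[{"x": -0.2, "y": 0, "z": 0, "wx": 0, "wy": 0, "wz": 0, "fingers": 20}, {"x": -0.2, "y": 0, "z": 0, "wx": 0, "wy": 0, "wz": 0, "fingers": 20}, {"x": -0.2, "y": 0, "z": 0, "wx": 0, "wy": 0, "wz": 0, "fingers": 20}, {"x": -0.2, "y": 0, "z": 0, "wx": 0, "wy": 0, "wz": 0, "fingers": 20}, {"x": 0, "y": 0, "z": 0, "wx": 0, "wy": 0, "wz": 0, "fingers": 20}, {"x": 0, "y": 0, "z": 0, "wx": 0, "wy": 0, "wz": 0, "fingers": 20}]'

```text
clock: 16.6
position: [561.1, -143.6, 50.2]
orientation: [-3.14, -0.002, 1.27]
wrist_force: [-2.8, 4.0, 2.7]
opening: 34.7
finger_force: 25.2
```

```bash
python3 -c "
from h import *
nf()"
```

```text
t 16.6 p [ 561.07 -143.6    50.19] rpy deg [-1.799e+02 -1.000e-01  7.279e+01] F [-2.82  4.    2.74] T [ 0.865  0.682 -0.052] open 34.7 ff 25.2
nest pos 8.46 -10.26 F nest -3.87 2.99
```

step_arm --plan '[{"x": -0.2, "y": 0.1, "z": 0, "wx": 0, "wy": 0, "wz": 0, "fingers": 20}, {"x": -0.2, "y": 0, "z": 0, "wx": 0, "wy": 0, "wz": 0, "fingers": 20}, {"x": -0.2, "y": 0.1, "z": 0, "wx": 0, "wy": 0, "wz": 0, "fingers": 20}, {"x": -0.2, "y": 0, "z": 0, "wx": 0, "wy": 0, "wz": 0, "fingers": 20}, {"x": 0, "y": 0, "z": 0, "wx": 0, "wy": 0, "wz": 0, "fingers": 20}, {"x": 0, "y": 0, "z": 0, "wx": 0, "wy": 0, "wz": 0, "fingers": 20}]'

```text
clock: 17.1
position: [561.0, -143.8, 50.2]
orientation: [-3.139, -0.003, 1.271]
wrist_force: [-4.9, 6.2, 2.9]
opening: 34.7
finger_force: 25.3
```

```bash
python3 -c "
from h import *
nf()"
```

```text
t 17.1 p [ 561.   -143.84   50.2 ] rpy deg [-1.7988e+02 -1.6000e-01  7.2810e+01] F [-4.94  6.22  2.93] T [ 1.288  0.766 -0.11 ] open 34.7 ff 25.3
nest pos 8.47 -10.52 F nest -6.55 4.49
```

step_arm --plan '[{"x": -0.2, "y": 0.2, "z": 0, "wx": 0, "wy": 0, "wz": 0.1, "fingers": 20}, {"x": 0, "y": 0.2, "z": 0, "wx": 0, "wy": 0, "wz": 0.1, "fingers": 20}, {"x": 0, "y": 0, "z": 0, "wx": 0, "wy": 0, "wz": 0.1, "fingers": 20}, {"x": 0, "y": 0, "z": 0, "wx": 0, "wy": 0, "wz": 0, "fingers": 20}, {"x": 0, "y": 0, "z": 0, "wx": 0, "wy": 0, "wz": 0, "fingers": 20}]'

```text
clock: 17.52
position: [561.0, -143.9, 50.2]
orientation: [-3.139, -0.003, 1.266]
wrist_force: [-4.8, 6.3, 4.8]
opening: 35.1
finger_force: 25.3
```

```bash
python3 -c "
from h import *
nf()"
```

```text
t 17.52 p [ 561.03 -143.87   50.19] rpy deg [-179.84   -0.18   72.53] F [-4.76  6.27  4.82] T [1.418 1.044 0.106] open 35.1 ff 25.3
nest pos 8.5 -10.53 F nest -6.39 4.6
```

step_arm --plan '[{"x": -0.1, "y": 0.2, "z": 0, "wx": 0, "wy": 0, "wz": -0.1, "fingers": 20}, {"x": -0.1, "y": 0.2, "z": 0, "wx": 0, "wy": 0, "wz": 0, "fingers": 20}, {"x": 0, "y": 0.1, "z": 0, "wx": 0, "wy": 0, "wz": 0, "fingers": 20}, {"x": 0, "y": 0, "z": 0, "wx": 0, "wy": 0, "wz": 0, "fingers": 20}, {"x": 0, "y": 0, "z": 0, "wx": 0, "wy": 0, "wz": 0, "fingers": 20}, {"x": 0, "y": 0, "z": 0, "wx": 0, "wy": 0, "wz": 0, "fingers": 20}]'

```text
clock: 18.02
position: [561.0, -143.9, 50.2]
orientation: [-3.138, -0.004, 1.268]
wrist_force: [-6.7, 8.1, 5.4]
opening: 34.7
finger_force: 25.5
```

```bash
python3 - <<'E'
from fit import *
nf()
s=snapshot("side")[:,:,::-1]
cv2.imwrite("pics/c6.png",cv2.resize(s[150:310,240:380],None,fx=4.2,fy=3.7,interpolation=2)); cv2.imwrite("pics/raw6.png",s)
nf()
E
```

```text
t 18.02 p [ 561.04 -143.87   50.21] rpy deg [-179.79   -0.2    72.63] F [-6.74  8.1   5.41] T [1.686 1.278 0.03 ] open 34.7 ff 25.5
nest pos 8.51 -10.54 F nest -8.82 5.76
t 18.07 p [ 561.01 -143.85   50.21] rpy deg [-179.79   -0.2    72.64] F [-7.19  9.69  5.39] T [1.633 1.206 0.052] open 34.4 ff 25.5
nest pos 8.48 -10.52 F nest -9.72 7.15
```

View pics/c6.png

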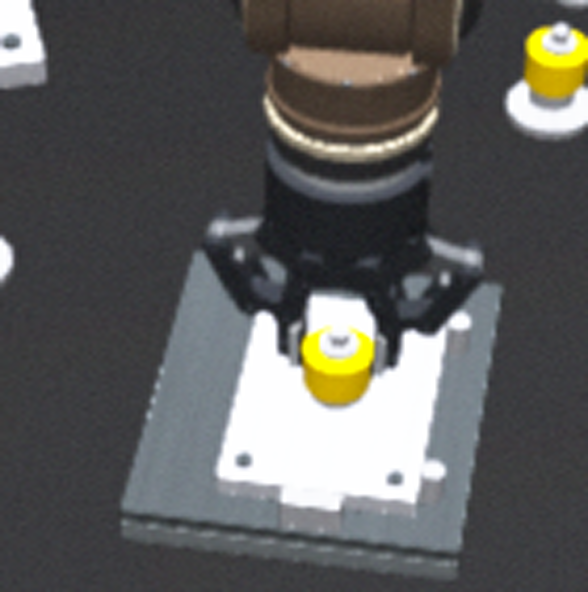

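The plate sits on the bed against the stop (crop (310,505)) and the dowels ((433,480), (460,330)). Wrist force is about 9 N toward the dowels with almost no yaw moment, and about 6 N on the stop. I add a touch and hold.

step_arm --plan '[{"x": -0.2, "y": 0.2, "z": 0, "wx": 0, "wy": 0, "wz": 0, "fingers": 20}, {"x": 0, "y": 0, "z": 0, "wx": 0, "wy": 0, "wz": -0.05, "fingers": 20}, {"x": 0, "y": 0, "z": 0, "wx": 0, "wy": 0, "wz": 0, "fingers": 20}, {"x": 0, "y": 0, "z": 0, "wx": 0, "wy": 0, "wz": 0, "fingers": 20}, {"x": 0, "y": 0, "z": 0, "wx": 0, "wy": 0, "wz": 0, "fingers": 20}, {"x": 0, "y": 0, "z": 0, "wx": 0, "wy": 0, "wz": 0, "fingers": 20}, {"x": 0, "y": 0, "z": 0, "wx": 0, "wy": 0, "wz": 0, "fingers": 20}, {"x": 0, "y": 0, "z": 0, "wx": 0, "wy": 0, "wz": 0, "fingers": 20}, {"x": 0, "y": 0, "z": 0, "wx": 0, "wy": 0, "wz": 0, "fingers": 20}, {"x": 0, "y": 0, "z": 0, "wx": 0, "wy": 0, "wz": 0, "fingers": 20}]'

```text
clock: 18.9
position: [561.0, -143.9, 50.2]
orientation: [-3.138, -0.004, 1.269]
wrist_force: [-6.8, 9.4, 6.8]
opening: 35.1
finger_force: 25.5
```

```bash
python3 -c "
from h import *
nf()"
```

```text
t 18.9 p [ 561.02 -143.89   50.2 ] rpy deg [-179.78   -0.22   72.69] F [-6.81  9.39  6.77] T [ 1.837  1.314 -0.009] open 35.1 ff 25.5
nest pos 8.5 -10.56 F nest -9.27 6.97
```

Held for about a second with all three loaded. Now ease off most of the push before opening.

step_arm --plan '[{"x": 0.2, "y": -0.3, "z": -0.1, "wx": 0, "wy": 0, "wz": 0, "fingers": 20}, {"x": 0.2, "y": -0.3, "z": 0, "wx": 0, "wy": 0, "wz": 0, "fingers": 20}, {"x": 0.2, "y": -0.3, "z": 0, "wx": 0, "wy": 0, "wz": 0, "fingers": 20}, {"x": 0.2, "y": -0.3, "z": 0, "wx": 0, "wy": 0, "wz": 0, "fingers": 20}, {"x": 0, "y": 0, "z": 0, "wx": 0, "wy": 0, "wz": 0, "fingers": 20}]'

```text
clock: 19.32
position: [561.0, -143.9, 50.2]
orientation: [-3.14, -0.002, 1.268]
wrist_force: [-3.3, 5.7, 2.8]
opening: 35.1
finger_force: 25.1
```

```bash
python3 -c "
from h import *
nf()"
```

```text
t 19.32 p [ 560.96 -143.88   50.21] rpy deg [-1.7988e+02 -1.2000e-01  7.2660e+01] F [-3.28  5.69  2.81] T [1.031 0.658 0.059] open 35.1 ff 25.1
nest pos 8.44 -10.56 F nest -4.81 4.47
```

step_arm --plan '[{"x": 0.2, "y": -0.2, "z": 0, "wx": 0, "wy": 0, "wz": 0, "fingers": 20}, {"x": 0.2, "y": -0.2, "z": 0, "wx": 0, "wy": 0, "wz": 0, "fingers": 20}, {"x": 0, "y": 0, "z": 0, "wx": 0, "wy": 0, "wz": 0, "fingers": 35}, {"x": 0, "y": 0, "z": 0, "wx": 0, "wy": 0, "wz": 0, "fingers": 37}, {"x": 0, "y": 0, "z": 0, "wx": 0, "wy": 0, "wz": 0, "fingers": 39}, {"x": 0, "y": 0, "z": 0, "wx": 0, "wy": 0, "wz": 0, "fingers": 42}, {"x": 0, "y": 0, "z": 0, "wx": 0, "wy": 0, "wz": 0, "fingers": 46}, {"x": 0, "y": 0, "z": 0, "wx": 0, "wy": 0, "wz": 0, "fingers": 52}, {"x": 0, "y": 0, "z": 0, "wx": 0, "wy": 0, "wz": 0, "fingers": 60}, {"x": 0, "y": 0, "z": 0, "wx": 0, "wy": 0, "wz": 0, "fingers": 66}, {"x": 0, "y": 0, "z": 0, "wx": 0, "wy": 0, "wz": 0, "fingers": 66}]'

```text
clock: 20.23
position: [561.4, -144.9, 50.7]
orientation: [3.141, 0.0, 1.267]
wrist_force: [0.4, -0.0, 1.8]
opening: 66.0
finger_force: 0.0
```

```bash
python3 -c "
from h import *
nf()"
```

```text
t 20.23 p [ 561.4  -144.89   50.74] rpy deg [1.7999e+02 1.0000e-02 7.2600e+01] F [ 0.41 -0.02  1.75] T [-0.009 -0.02   0.051] open 66.0 ff 0.0
nest pos 9.15 -11.4 F nest 0.4 0.1
```

step_arm --plan '[{"x": 0, "y": 0, "z": -3, "wx": 0, "wy": 0, "wz": 0, "fingers": 66}, {"x": 0, "y": 0, "z": -8, "wx": 0, "wy": 0, "wz": 0, "fingers": 66}, {"x": 0, "y": 0, "z": -15, "wx": 0, "wy": 0, "wz": 0, "fingers": 66}, {"x": 0, "y": 0, "z": -20, "wx": 0, "wy": 0, "wz": 0, "fingers": 66}, {"x": 0, "y": 0, "z": -25, "wx": 0, "wy": 0, "wz": 0, "fingers": 66}, {"x": 0, "y": 0, "z": -25, "wx": 0, "wy": 0, "wz": 0, "fingers": 66}, {"x": 0, "y": 0, "z": -25, "wx": 0, "wy": 0, "wz": 0, "fingers": 66}, {"x": 0, "y": 0, "z": -25, "wx": 0, "wy": 0, "wz": 0, "fingers": 66}, {"x": 0, "y": 0, "z": -15, "wx": 0, "wy": 0, "wz": 0, "fingers": 66}, {"x": 0, "y": 0, "z": 0, "wx": 0, "wy": 0, "wz": 0, "fingers": 66}]'

```text
clock: 21.07
position: [562.9, -145.2, 216.6]
orientation: [3.135, -0.0, 1.267]
wrist_force: [0.4, -0.6, 0.1]
opening: 66.0
finger_force: 0.0
```

step_arm --plan '[{"x": 15, "y": -5, "z": 0, "wx": 0, "wy": 0, "wz": 0, "fingers": 66}, {"x": 25, "y": -8, "z": 0, "wx": 0, "wy": 0, "wz": 0, "fingers": 66}, {"x": 25, "y": -8, "z": 0, "wx": 0, "wy": 0, "wz": 0, "fingers": 66}, {"x": 25, "y": -8, "z": 0, "wx": 0, "wy": 0, "wz": 0, "fingers": 66}, {"x": 25, "y": -8, "z": 0, "wx": 0, "wy": 0, "wz": 0, "fingers": 66}, {"x": 25, "y": -8, "z": 0, "wx": 0, "wy": 0, "wz": 0, "fingers": 66}, {"x": 25, "y": -8, "z": 0, "wx": 0, "wy": 0, "wz": 0, "fingers": 66}, {"x": 25, "y": -8, "z": 0, "wx": 0, "wy": 0, "wz": 0, "fingers": 66}, {"x": 25, "y": -8, "z": 0, "wx": 0, "wy": 0, "wz": 0, "fingers": 66}, {"x": 25, "y": -8, "z": 0, "wx": 0, "wy": 0, "wz": 0, "fingers": 66}, {"x": 25, "y": -8, "z": 0, "wx": 0, "wy": 0, "wz": 0, "fingers": 66}, {"x": 25, "y": -8, "z": 0, "wx": 0, "wy": 0, "wz": 0, "fingers": 66}, {"x": 25, "y": -8, "z": 0, "wx": 0, "wy": 0, "wz": 0, "fingers": 66}, {"x": 15, "y": -5, "z": 0, "wx": 0, "wy": 0, "wz": 0, "fingers": 66}, {"x": 0, "y": 0, "z": 0, "wx": 0, "wy": 0, "wz": 0, "fingers": 66}]'

```text
clock: 22.32
position: [558.3, 204.7, 210.7]
orientation: [-3.14, -0.0, 1.271]
wrist_force: [-0.6, -0.4, -0.5]
opening: 65.9
finger_force: 0.0
```

```bash
python3 - <<'E'
from fit import *
st()
t=snapshot("top")[:,:,::-1];s=snapshot("side")[:,:,::-1]
a=cv2.resize(t[165:290,280:410],(400,400),interpolation=2);b=cv2.resize(s[205:310,260:370],(400,400),interpolation=2)
cv2.imwrite("pics/c7.png",np.hstack([a,b])); cv2.imwrite("pics/raw7t.png",t); cv2.imwrite("pics/raw7s.png",s)
# expected home outline vs fit, plate at z 30
for n,im,box,thr in(("top",t,(290,178,402,280),150),("side",s,(266,214,362,300),165)):
    c=contour(im,box,thr); x,r=fit({n:c},(100,140,16),(562,-143,-.299),30); d=x[:2]-[[557.1,-131.1],[553.9,-131.4]][n=="side"]
    print(n,x.round(3),np.degrees(x[2]).round(2),"in nest",(d@NX).round(2),(d@NY).round(2),np.median(abs(r)).round(2))
E
```

```text
t 22.32 p [558.25 204.67 210.71] rpy deg [-179.93   -0.     72.81] F [-0.62 -0.44 -0.48] T [-0.02   0.004  0.02 ] open 65.9 ff 0.0
top [ 5.63398e+02 -1.45397e+02 -3.01000e-01] -17.24 in nest 10.22 -11.81 0.65
side [ 5.61269e+02 -1.42779e+02 -3.07000e-01] -17.59 in nest 10.39 -8.71 0.53
```

View pics/c7.png

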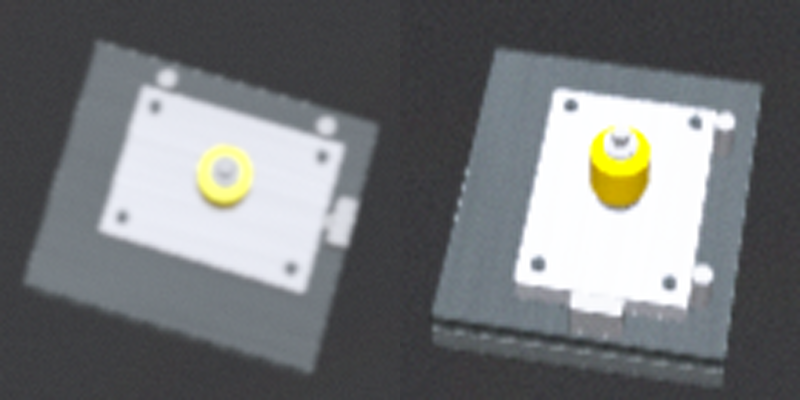

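The plate lies flat and home: top view has both dowels ((167,77), (326,127)) against its long edge and the stop ((340,222)) against its end. The fit gives about nest (10, -10), with nothing else moved. Handing in.

```bash
python3 -c "
from bench import *
print(close_job())"
```

```text
the job is handed in; nothing more can be done
None
```

The plate lies flat on the nest bed against both dowels and the end stop; I pressed it home for about a second (wrist force about 9 N toward the dowels, 7 N toward the stop), let go, and handed the job in at about 22 s with the arm clear, but the hand-in gave no verdict.

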